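# Right the mixing cup and crack open the stuck pigment bin

## Robot

A 6-joint arm with a two-finger parallel gripper is mounted at the origin on the work surface. World frame = base frame: x ahead of the robot, y to its left, z up, the work surface at z = 0. Lengths are in mm, angles in degrees, forces in N, time in s.
With the tool pointing down it reaches from about 300 to 850 mm from the base axis. Payload 4.2 kg.
Tool frame: the origin (TCP) lies midway between the tips of the shut fingers; the grasp point (between the pads) lies 19 mm behind it (env.grip_point_offset is the distance from the TCP to the grasp point, in mm); z points along the fingers, x is the direction in which the jaws open and shut, and the axes are right-handed (so a half turn about z gives the same grasp; the last joint's range is limited). The gripper opens to 91 mm and grips with 3 to 60 N. Pads are 32 mm wide; open, the fingers measure 118 mm over their backs; the gripper's body (76 mm by 178 mm) begins 60 mm behind the grasp point.
Start: joints at [-75.802, 18.312, 89.639, -0, 72.044, -1.146], TCP at [152.154, -554.52, 213.976] pointing down, gripper open.
Joint ranges: [-177.97, 177.97], [-48.28, 115.42], [12.27, 149.76], [-77.06, 257.06], [2.81, 150.46], [-146.56, 146.56]. Speed limits (degrees/s): [147.25, 147.25, 180, 180, 180, 180].

## Interface

Orientations are given as [roll, pitch, yaw] about the fixed x, y, z axes, in that order (R = Rz(yaw) Ry(pitch) Rx(roll)).
In Python, from workcell import env gives the robot as it stands.
- The arm moves only by the shell command python3 -m pendant 'ROWS' [FORCE]. ROWS is JSON, a list of rows, each an object with "xyz": the shift along the tool's x, y, z in m, a list of three; "roll": the turn about the tool's z in degrees; "jaw": the closure, from 0 (fully open) to 1 (shut). A call has exactly 8 rows; each row is the pose to reach, as a shift and turn from the pose commanded when the call began, along the tool's axes at that moment; what a row does not reach only later rows make up. A row lasts 1/8 s, in which the tool goes at most 62.5 mm and 10.7 degrees, less where a joint would pass 70% of its speed; a pose out of reach is approached as far as the arm can. A call with a gripper value outside its range is refused whole. The fingers move at their own pace and stop on an object; FORCE is the grip in N (left out, the last holds). Time passes only in rows, so rows that repeat a pose let the fingers close, or fill a call up. It gives the time, the measured TCP pose, the force and the opening at its end, in the units of the state.
- env.state(): the state, without advancing time (a new reading comes with each control period).
- env.grab_frame(name): name is "scene" or "top" or "wrist"; returns (picture, depth): 384x512x3 uint8, blue, green, red; 384x512 float32, mm along the optical axis (not along the pixel's ray), 0 where there is no reading.
- env.camera_params(name): a dict with "camera_matrix" (3x3 intrinsics, pixels), "D" ([k1, k2, p1, p2, k3] as OpenCV has them; the pictures are not rectified), "cam_to_world" (4x4, takes a point from camera to world coordinates); the wrist camera has in their place "hand_eye" (4x4, takes a point from camera to tool coordinates, whose origin is the TCP and whose axes are the tool frame's). Camera axes: x right, y up, looking along -z (the intrinsics and any distortion apply to the point x, -y, -z); pixel columns grow to the right and rows downward; lengths in mm; the calibration is good to about 2 mm. A picture is of the moment at which its call begins: read the wrist's pose just before it. camera_params takes no time and is no camera call.
- env.job_done(): hands the job in, once; it reports no verdict.
The state is a dict: "time_s": time; "qpos": joint angles; "qvel": joint speeds; "effort": joint torques, N m; "ee_pos": TCP position; "ee_rot": TCP orientation; "force": force on the tool from outside, world axes, zero at the start; "torque": the same for the moment, N m; "gripper_width": finger opening in mm.
Only numpy, scipy, OpenCV 4.12 (cv2) and the standard library are available. Lean on these libraries where they do the work, as an engineer would, in place of code of your own. Each camera call takes 0.05 s, during which the arm holds its last target. There are 200 camera calls.

## Task

Get ready to dole out dry pigment: first stand the toppled teal cup upright, mouth up, on the white drip plate and let go of it. Then take the pigment bin's blue lid by its yellow grip fin, pull it free of its sticky front seal and hold it slightly open, front edge about 45 mm up, without letting it fly far open. Finish while still holding the lid there by the fin; leave the other things on the bench where they are.

Things in the scene. Friction and masses are not known exactly. Their poses are not given: they have to be found in the camera images.
- cup: Teal plastic cup, the only one lying down: straight open cylinder, 56 mm outside diameter, 95 mm long, wall 3 mm, about 80 g, starting on its side on the bench. Origin: centre of the underside (closed end). Its z axis runs from the closed end out through the mouth (level at the start, up when upright). It can be squeezed across its diameter with 20 N; it rolls easily.
- plate: White square ceramic drip plate with a painted blue border, 130 x 130 x 6 mm, fixed to the bench; its top is flat, without a lip, 6 mm above the bench. Origin: centre of the underside; z up, x and y along its edges.
- tub: White pigment bin screwed to the bench on a foot 200 x 210 x 6 mm: a box 170 mm deep (its x), 180 mm wide (its y), rim 105 mm above the bench. Origin: centre of the underside at bench height; its -x side is the front, roughly towards the robot. A dark catch, 70 mm wide, carries the seal just in front (to 18 mm) of the front wall, up to 119 mm above the bench.
- lid (a joint): Flat blue lid, 174 x 186 x 8 mm, hinged along the bin's far (+x) rim; rad, 0 = shut, growing as the front rises: 0.25 is front edge about 45 mm up. A rubber bead seal at the front holds it: an upward pull at the fin must pass a peak of about 12 N in the first few mm, then it gives way within 10 mm and only the lid's weight (about 2 N at the fin) is left. No stay: let go, it falls.
- lid_hinge (a point): Point on the lid's hinge axis at mid width, at the underside of the lid: 85 mm towards +x of the bin's centre and 105.5 mm above the bench. The hinge axis runs along the bin's y.
- grip_fin (a point): Point on the yellow upright grip fin on top of the lid: fin 12 mm thick (its y), 40 mm long (its x), standing 32 mm above the lid's top. Point: on its mid plane, 20 mm above the lid's top, 12 mm below the fin's top edge; 135 mm in front of the hinge axis and 28 mm above it when shut. When shut its axes are parallel to the bin's; it turns with the lid. Pinch it across its thickness from above.
- cup_orange: Orange cup of the same size standing upright on the bench, not to be disturbed. Origin: centre of the underside.
- cup_purple: Purple cup of the same size standing upright, not to be disturbed. Origin: centre of the underside.
- cup_yellow: Yellow cup of the same size standing upright, not to be disturbed. Origin: centre of the underside.
- bottle: White bottle with a red cap, 60 mm diameter, 150 mm high, standing; not to be disturbed. Origin: centre of the underside.
- brush: Paint brush lying on the bench near the robot, along its x axis; not to be disturbed. Origin at its underside.
- knife: Paint scraper with a wooden handle lying on the bench near the robot, along its x axis; not to be disturbed. Origin at its underside.
- comb: Wooden marbling comb, 20 x 220 x 12 mm, lying on the bench on the left, long along its y; not to be disturbed. Origin: centre of the underside.
Not all that is in view belongs to the job. Several things have the shape of the cup; the one meant has the colours described above.

How it is judged (in metres and radians):
On the way, in this order (a step that is already met when the one before it is completed fails the run):
1. the teal cup stands upright on the white plate, released and still (angle between cup's own z axis and vertical below 0.12 rad and z of cup in the frame of plate between 0.002 and 0.012 m and x of cup in the frame of plate between -0.055 and 0.055 m and y of cup in the frame of plate between -0.055 and 0.055 m and linear speed of cup below 0.03 m/s and contact force between the fingers and cup below 0.05 N), for 0.2 s.
2. the lid has been pulled free of its seal (value of joint lid above 0.09 rad and contact force between the fingers and lid_c1 above 0.5 N), for 0.1 s.
At the end, for the whole second after the job is handed in: Fingers still on the yellow fin (over 0.5 N), lid still and 0.15 to 0.38 rad open (front edge about 27 to 67 mm up); teal cup upright within 0.12 rad, mouth up, at rest and released on the white plate, its centre within 55 mm of the plate's middle along both edges (all of step 1 and value of joint lid between 0.15 and 0.38 rad and velocity of joint lid between -0.05 and 0.05 rad/s and contact force between the fingers and lid_c1 above 0.5 N and contact force between lid and cup below 0.1 N); the arm keeps its last pose, push and grip.
It fails at once if the lid flies open beyond 0.6 rad (front edge about 100 mm up) (value of joint lid above 0.6 rad).
It fails at once if another thing on the bench is pushed more than 40 mm away or knocked over (distance of any of cup_orange, cup_purple, cup_yellow, bottle, brush, knife, comb from where it was at the start of the episode above 0.04 m or angle between any of cup_orange, cup_purple, cup_yellow, bottle's own z axis and vertical above 0.5 rad).
It also fails if it takes over 58 s, if anything falls off the work surface, if the arm or the gripper's body presses on something with over 40 N, if the wrist force passes 120 N, or if a joint passes its speed limit or range.

## Working session

There is one attempt and no reset: what is moved stays moved. The work goes in short steps, Python scripts to look and compute and a shell command to move; the robot and the scene stay as the last step left them, time stands still between calls to the robot, and variables do not carry over. Pictures are saved under pics/ and viewed, about 8 in all and at most 12, crops included, and the job is handed in when it is done.

```bash
mkdir -p pics; ls; cat > h.py <<'E'
import numpy as np, cv2
from workcell import env
def ray(cam,uv):
    p=env.camera_params(cam);K=np.array(p["camera_matrix"],float);D=np.array(p["D"],float)
    n=cv2.undistortPoints(np.array(uv,float).reshape(-1,1,2),K,D).reshape(-1,2)
    d=np.c_[n[:,0],-n[:,1],-np.ones(len(n))]
    return d,p
def T_of(cam,p):
    return np.array(p["cam_to_world"],float)
def plane(cam,uv,z):
    d,p=ray(cam,uv);T=T_of(cam,p);w=d@T[:3,:3].T;o=T[:3,3]
    s=(z-o[2])/w[:,2];return o+w*s[:,None]
def pts(cam,uv,dep):
    d,p=ray(cam,uv);T=T_of(cam,p)
    uv=np.array(uv,int);z=dep[uv[:,1],uv[:,0]]
    return (d*z[:,None])@T[:3,:3].T+T[:3,3]
E
python3 - <<'E'
from h import *
for c in("scene","top"):
    im,d=env.grab_frame(c);cv2.imwrite(f"pics/{c}0.png",im);np.savez(f"pics/{c}0.npz",im=im,d=d)
    p=env.camera_params(c);print(c,p["D"],np.round(p["cam_to_world"],2).tolist())
print(env.state(), env.grip_point_offset)
E
```

```text
pics
scene [0.03379947 0.         0.         0.         0.        ] [[-0.85, -0.42, 0.33, 1032.24], [0.53, -0.67, 0.51, 801.85], [0.01, 0.61, 0.79, 1271.9], [0.0, 0.0, 0.0, 1.0]]
top [-0.11658265  0.          0.          0.          0.        ] [[-0.03, 0.99, -0.16, 329.26], [-1.0, -0.03, -0.0, 50.82], [-0.01, 0.16, 0.99, 1567.39], [0.0, 0.0, 0.0, 1.0]]
{'time_s': 0.1, 'qpos': array([-7.58013815e+01,  1.83468062e+01,  8.96983046e+01, -1.67983654e-03,
        7.20437267e+01, -1.14525455e+00]), 'qvel': array([-0.1401139 , -0.14457492, -0.19697338, -0.04126319, -0.01559911,
       -0.04506509]), 'effort': array([ 1.22182814e-04, -4.13331807e+01, -2.32509989e+01,  7.29391258e-02,
        4.21955064e-02, -5.59008072e-05]), 'ee_pos': array([ 152.04108246, -554.07517453,  213.22363181]), 'ee_rot': array([-1.79999821e+02,  8.88516828e-02, -7.46556077e+01]), 'force': array([0.46375798, 0.30558913, 0.11751569]), 'torque': array([ 0.00761295, -0.00847366,  0.00596848]), 'gripper_width': 91.0967118892993} 18.8
```

View pics/scene0.png

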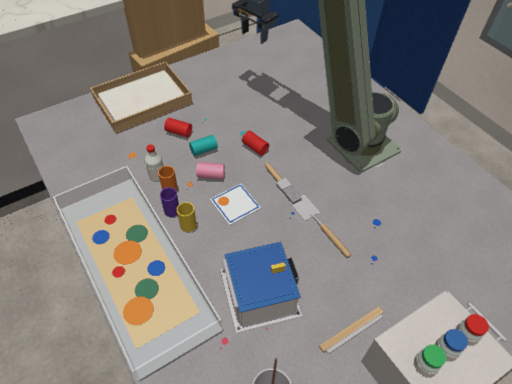

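View pics/top0.png

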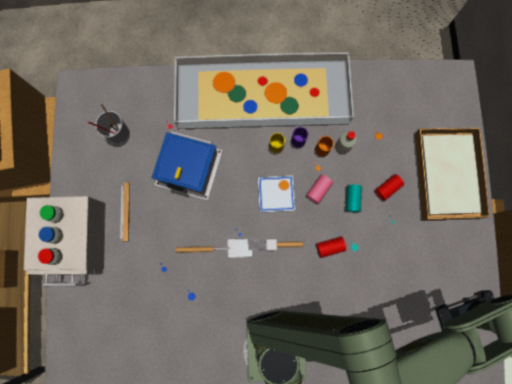

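The scene view shows the teal cup lying at about (203,145), the plate at (235,203), the bin with its yellow fin at (278,268), and the orange, purple and yellow cups standing at left. In the top view the teal cup is at (354,198), the plate at (277,194) and the fin at (178,173). Next I'll measure these and crop in on the cup to see which end is the mouth.

```bash
python3 - <<'E'
from h import *
np.set_printoptions(precision=1,suppress=True)
def comp(m,near):
    n,l,s,c=cv2.connectedComponentsWithStats(m.astype(np.uint8))
    i=[k for k in range(1,n) if s[k,4]>8];k=min(i,key=lambda k:np.hypot(*(c[k]-near)))
    ys,xs=np.where(l==k);return np.c_[xs,ys]
near={"teal":{"scene":(203,145),"top":(354,198)},"fin":{"scene":(278,268),"top":(178,173)},"blue":{"scene":(262,272),"top":(186,162)},"plate":{"scene":(235,203),"top":(277,194)}}
for c in("scene","top"):
    f=np.load(f"pics/{c}0.npz");im,d=f["im"],f["d"];h=cv2.cvtColor(im,cv2.COLOR_BGR2HSV);H,S,V=[h[...,i].astype(int) for i in range(3)]
    M={"teal":(H>80)&(H<95)&(S>120)&(V>50),"fin":(H>20)&(H<35)&(S>150)&(V>120),"blue":(H>100)&(H<120)&(S>140)&(V>60),"plate":(S<60)&(V>190)}
    for k,m in M.items():
        uv=comp(m,near[k][c]);P=pts(c,uv,d);(ctr,sz,a)=cv2.minAreaRect(P[:,:2].astype(np.float32))
        print(c,k,len(uv),"uv",uv.mean(0),"med",np.median(P,0),"zrange",np.percentile(P[:,2],[2,98]),"rect",np.array(ctr),np.array(sz),round(a,1))
        if k!="teal": print("   box",cv2.boxPoints((ctr,sz,a)).tolist())
        if k=="teal":
            top=P[P[:,2]>45];print("   crest",len(top), top.mean(0) if len(top) else 0, cv2.fitLine(top[:,:2].astype(np.float32),2,0,.01,.01).ravel() if len(top)>4 else 0)
a=cv2.imread("pics/scene0.png")[125:185,160:240];b=cv2.imread("pics/top0.png")[165:225,300:380]
cv2.imwrite("pics/crop.png",np.vstack([cv2.resize(x,(640,300)if 0 else (400,300),interpolation=cv2.INTER_CUBIC) for x in(a,b)]))
E
```

```text
scene teal 359 uv [203.1 144.7] med [ 544.8 -284.    47.6] zrange [22.2 59.1] rect [801.1 228.8] [1232.1   97.4] 63.5
   crest 207 [ 543.4 -288.    58.1] [   0.4    0.9  543.4 -288. ]
scene fin 53 uv [277.9 266. ] med [629.9 324.  145.5] zrange [136.7 149. ] rect [630.  323.5] [11.7 37.5] 74.0
   box [[610.3626708984375, 323.0104064941406], [646.369140625, 312.7073669433594], [649.5938720703125, 323.9770812988281], [613.58740234375, 334.2801208496094]]
scene blue 3317 uv [260.7 277. ] med [681.2 316.5 115.1] zrange [109.8 120.4] rect [787.5 532.2] [702.3 192.8] 63.1
   box [[542.8561401367188, 262.5162658691406], [714.8728637695312, 175.37442016601562], [1032.23779296875, 801.847900390625], [860.2210083007812, 888.98974609375]]
scene plate 712 uv [236.2 203.2] med [563.3 -11.6   6. ] zrange [-0.3 12. ] rect [752.8 374.8] [1010.9  141.9] 64.8
   box [[473.3180236816406, -52.34515380859375], [601.6640625, -112.7667236328125], [1032.23779296875, 801.8478393554688], [903.8917236328125, 862.2694091796875]]
top teal 395 uv [353.4 197.9] med [ 535.4 -296.2   49.9] zrange [ 3.5 59.9] rect [ 
[... 236 characters left out ...]
320.054931640625], [641.7718505859375, 310.584716796875], [644.9915771484375, 321.2315673828125], [613.6754150390625, 330.7017822265625]]
top blue 2401 uv [183.7 161.6] med [673.1 302.3 114.3] zrange [107.2 121.3] rect [579.9 189.4] [529.2 219.1] 51.4
   box [[329.2639465332031, 50.81671142578125], [500.5127258300781, -85.77533721923828], [830.488037109375, 327.9227294921875], [659.2392578125, 464.5147705078125]]
top plate 738 uv [274.7 194.9] med [559.7 -11.4   5.4] zrange [-1.4 13. ] rect [474.1 -13.8] [113.1 296.4] 86.8
   box [[323.0157775878906, -62.10295486450195], [618.9144287109375, -78.47608947753906], [625.1627197265625, 34.443546295166016], [329.2640380859375, 50.816680908203125]]
```

View pics/crop.png

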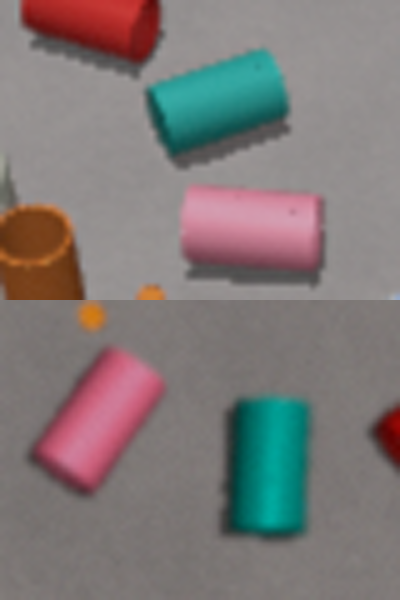

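The teal cup lies with its axis close to world x, centred near (540,-291). Its far (+x) end looks like the mouth. I'll move above it and check with the wrist camera.

```bash
python3 -m pendant '[{"xyz":[-0.018,-0.055,0],"roll":4,"jaw":0},{"xyz":[-0.036,-0.11,0],"roll":8,"jaw":0},{"xyz":[-0.054,-0.165,0],"roll":12,"jaw":0},{"xyz":[-0.072,-0.22,0],"roll":15,"jaw":0},{"xyz":[-0.09,-0.275,0],"roll":15,"jaw":0},{"xyz":[-0.11,-0.33,0],"roll":15,"jaw":0},{"xyz":[-0.13,-0.388,0],"roll":15,"jaw":0},{"xyz":[-0.15,-0.443,0],"roll":15,"jaw":0}]' 5
cat >> h.py <<'E'
from scipy.spatial.transform import Rotation as Rn
def _T(cam,p):
    if "cam_to_world" in p: return np.array(p["cam_to_world"],float)
    return TW@np.array(p["hand_eye"],float)
T_of=_T
def wrist():
    global TW
    s=env.state();TW=np.eye(4);TW[:3,:3]=Rn.from_euler("xyz",s["ee_rot"],degrees=True).as_matrix();TW[:3,3]=s["ee_pos"]
    return env.grab_frame("wrist")+(s,)
def comp(m,near):
    n,l,s,c=cv2.connectedComponentsWithStats(m.astype(np.uint8))
    i=[k for k in range(1,n) if s[k,4]>8];k=min(i,key=lambda k:np.hypot(*(c[k]-near)))
    ys,xs=np.where(l==k);return np.c_[xs,ys]
E
python3 - <<'E'
from h import *
np.set_printoptions(precision=1,suppress=True)
im,d,s=wrist();cv2.imwrite("pics/w1.png",im);np.savez("pics/w1.npz",im=im,d=d)
p=env.camera_params("wrist");print(p["hand_eye"],p["D"])
h=cv2.cvtColor(im,cv2.COLOR_BGR2HSV);H,S,V=[h[...,i].astype(int) for i in range(3)]
m=(H>80)&(H<95)&(S>100)&(V>30);n,l,st,c=cv2.connectedComponentsWithStats(m.astype(np.uint8));k=1+st[1:,4].argmax()
ys,xs=np.where((l==k)&(d>0));P=pts("wrist",np.c_[xs,ys],d);print(st[k],np.percentile(P,[1,50,99],axis=0))
t=P[P[:,2]>50];print("crest",t.mean(0),np.percentile(t,[2,98],axis=0),cv2.fitLine(t[:,:2].astype(np.float32),2,0,.01,.01).ravel())
for c,z in(("top",35),):
    f=np.load("pics/top0.npz");h=cv2.cvtColor(f["im"],cv2.COLOR_BGR2HSV).astype(int)
    uv=comp((h[...,2]>190)&(h[...,1]<60),(277,194));q=cv2.boxPoints(cv2.minAreaRect(uv.astype(np.float32)));print("plate corners",plane("top",q,6)[:,:2])
E
```

```text
time_s: 1.1
ee_pos: [541.0, -291.2, 213.5]
ee_rot: [180.0, 0.0, -89.6]
force: [-0.4, -0.7, 0.1]
gripper_width: 91.2
[[   1.     0.    -0.    -0.4]
 [  -0.    -1.    -0.3  -85.3]
 [  -0.     0.3   -1.  -171.6]
 [   0.     0.     0.     1. ]] [-0.1  0.   0.   0.   0. ]
[ 239  137   48   80 3143] [[ 494.2 -328.    33.2]
 [ 544.3 -300.3   53.1]
 [ 587.  -273.7   57.3]]
crest [ 542.1 -300.8   54.3] [[ 495.3 -319.4   50.4]
 [ 584.9 -282.8   57.2]] [   1.    -0.1  542.1 -300.8]
plate corners [[620.8  36.9]
 [624.2 -72. ]
 [514.7 -73.9]
 [511.4  33.8]]
```

View pics/w1.png

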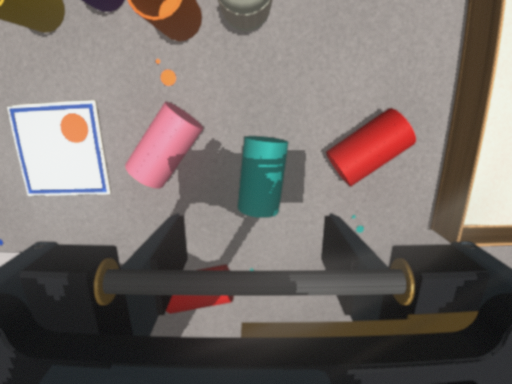

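The wrist view shows the teal cup at (263,176), with a darker end at the top (+x) side, and the plate at (60,148). I'll zoom in on that end.

```bash
python3 - <<'E'
from h import *
a=cv2.imread("pics/w1.png")[125:225,225:305];cv2.imwrite("pics/c2.png",cv2.resize(a,(480,600),interpolation=cv2.INTER_CUBIC))
f=np.load("pics/w1.npz");d=f["d"];print(d[128:156:2,256:276:4].astype(int).tolist())
E
```

```text
[[375, 375, 375, 375, 375], [377, 376, 376, 375, 377], [377, 377, 376, 378, 376], [378, 378, 379, 378, 378], [368, 373, 377, 380, 379], [348, 352, 355, 359, 364], [329, 333, 336, 340, 346], [328, 326, 326, 325, 328], [329, 326, 326, 327, 327], [330, 328, 327, 329, 329], [331, 328, 328, 327, 328], [329, 329, 328, 328, 329], [332, 329, 329, 328, 329], [331, 331, 329, 330, 332]]
```

View pics/c2.png

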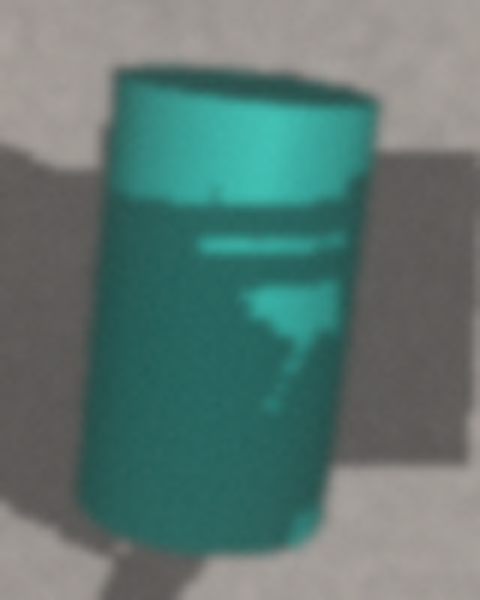

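```bash
python3 - <<'E'
from h import *
np.set_printoptions(precision=0,suppress=True,linewidth=200)
f=np.load("pics/scene0.npz");im,d=f["im"],f["d"]
g=im[...,1]
print("green chan rows140-158 cols186-202");print(g[140:158,186:203])
uv=[(u,v) for v in range(143,155) for u in range(188,200)]
P=pts("scene",uv,d).reshape(12,12,3);print("x");print(P[...,0]);print("z");print(P[...,2])
E
```

```text
green chan rows140-158 cols186-202
[[116 109 141 146 145 143 145 146 139 145 150 153 156 159 161 163 165]
 [146 144 146 142 146 141 144 151 154 157 161 160 162 166 166 168 168]
 [148 147 143 128 142 153 157 161 162 164 165 166 168 169 169 168 168]
 [146 146 135  98 116 158 166 167 168 170 170 169 169 168 168 168 165]
 [145 146 143  94  89 153 170 170 170 170 169 168 166 165 163 163 160]
 [145 146 144  99  80 124 164 169 168 166 165 164 162 160 159 155 152]
 [145 147 145 110  82  91 150 164 163 161 158 155 154 152 149 147 143]
 [148 148 146 122  86  79 116 153 157 153 151 148 146 143 140 138 136]
 [146 146 144 133  92  75  83 141 149 145 144 139 138 135 131 128 125]
 [144 144 145 143 100  75  82 132 141 137 134 130 128 125 122 118 113]
 [141 142 145 145 113  82  78 105 126 126 125 123 117 114 108 103 100]
 [144 143 144 147 144 100  77  84 114 115 112 109 103  99  92  89  87]
 [142 144 143 146 144 106  80  80 100 103  96  93  90  85  83  81  77]
 [145 144 143 145 145 124  94  78  85  87  83  83  79  77  75  75  73]
 [142 143 143 144 145 144 124  89  79  79  75  74  72  73  75  80  82]

[... 887 characters left out ...]
 580. 576. 572. 569.]
 [597. 593. 591. 587. 586. 588. 587. 584. 581. 577. 572. 571.]]
z
[[-1. 43. 51. 57. 59. 53. 55. 63. 62. 57. 52. 58.]
 [-3. 36. 50. 58. 52. 58. 53. 56. 53. 54. 56. 50.]
 [-6. 32. 44. 53. 52. 56. 53. 48. 55. 51. 54. 49.]
 [-3. 20. 43. 47. 51. 48. 53. 49. 50. 54. 54. 51.]
 [-5. 13. 24. 39. 51. 53. 45. 49. 46. 50. 45. 45.]
 [-3. -0. 18. 32. 45. 48. 46. 41. 44. 45. 44. 42.]
 [-2.  2.  9. 31. 38. 50. 44. 42. 41. 41. 40. 40.]
 [-0. -4.  7. 23. 31. 48. 46. 41. 45. 37. 39. 35.]
 [ 2. -3. -2. 12. 25. 39. 40. 38. 39. 33. 28. 34.]
 [-2. -2. -2.  7. 19. 29. 34. 39. 31. 28. 30. 26.]
 [-6.  2.  1.  2. 10. 28. 29. 27. 27. 26. 22. 24.]
 [-3. -6. -1. -4.  1. 18. 24. 24. 23. 22. 17. 22.]]
```

Depth across the dark end gives a flat face at x≈586 in both views, with no depth inside, so the +x end may be the closed one. I'll look at the -x end from its own side.

```bash
python3 -m pendant '[{"xyz":[0.0,0.042,0],"roll":0,"jaw":0},{"xyz":[0,0.084,0],"roll":0,"jaw":0},{"xyz":[0,0.126,0],"roll":0,"jaw":0},{"xyz":[0,0.165,0],"roll":0,"jaw":0},{"xyz":[0,0.165,0],"roll":0,"jaw":0},{"xyz":[0,0.165,0],"roll":0,"jaw":0},{"xyz":[0,0.165,0],"roll":0,"jaw":0},{"xyz":[0,0.165,0],"roll":0,"jaw":0}]' 5
python3 - <<'E'
from h import *
np.set_printoptions(precision=1,suppress=True)
im,d,s=wrist()
h=cv2.cvtColor(im,cv2.COLOR_BGR2HSV);H,S,V=[h[...,i].astype(int) for i in range(3)]
m=(H>80)&(H<95)&(S>100)&(V>20);n,l,st,c=cv2.connectedComponentsWithStats(m.astype(np.uint8));k=1+st[1:,4].argmax()
ys,xs=np.where((l==k)&(d>0));P=pts("wrist",np.c_[xs,ys],d);print(st[k],np.percentile(P,[1,50,99],axis=0))
u=int(np.median(xs));col=[(u,v) for v in range(ys.max()-24,ys.max()+4,2)];print(np.c_[np.array(col)[:,1],pts("wrist",col,d)])
t=P[P[:,2]>50];print("crest",cv2.fitLine(t[:,:2].astype(np.float32),2,0,.01,.01).ravel(),np.percentile(t,[1,99],axis=0))
x,y,w,hh=st[k,:4];a=im[max(0,y-10):y+hh+15,x-15:x+w+15];cv2.imwrite("pics/c3.png",cv2.resize(a,None,fx=6,fy=6,interpolation=cv2.INTER_CUBIC)[:600])
E
```

```text
time_s: 2.15
ee_pos: [375.4, -293.6, 213.7]
ee_rot: [180.0, 0.0, -89.6]
force: [-0.9, -0.6, -0.2]
gripper_width: 91.0
[ 235    0   55   81 3723] [[ 491.5 -327.9    4.9]
 [ 530.6 -300.7   53. ]
 [ 569.  -273.7   57.5]]
[[  56.   512.  -300.4   56.7]
 [  58.   510.  -300.4   56.7]
 [  60.   508.  -300.4   56.1]
 [  62.   506.1 -300.5   55.8]
 [  64.   503.8 -300.5   57.1]
 [  66.   502.1 -300.5   54.9]
 [  68.   499.7 -300.5   57.5]
 [  70.   497.7 -300.5   56.8]
 [  72.   495.8 -300.6   55.4]
 [  74.   493.7 -300.6   55.6]
 [  76.   491.7 -300.7   55. ]
 [  78.   460.7 -292.7  385.3]
 [  80.   491.7 -302.     4. ]
 [  82.   489.5 -302.1    0.6]]
crest [   1.    -0.1  530.9 -301. ] [[ 492.  -320.1   50.2]
 [ 567.4 -281.9   57.6]]
```

View pics/c3.png

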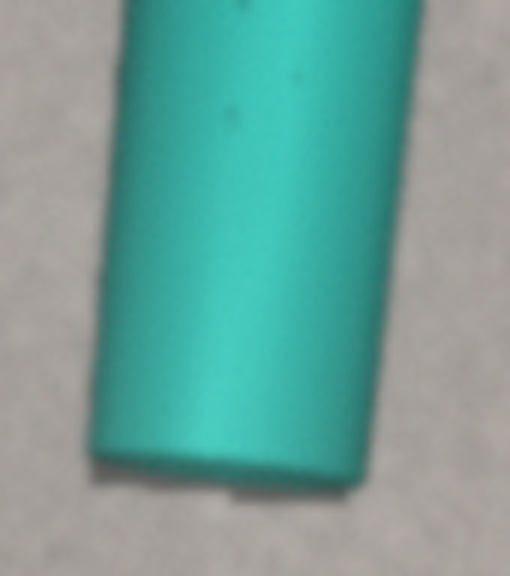

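```bash
python3 - <<'E'
from h import *
np.set_printoptions(precision=0,suppress=True,linewidth=200)
im,d,s=wrist()
uv=[(u,v) for v in range(70,88) for u in range(246,290,4)]
P=pts("wrist",uv,d).reshape(18,11,3);print("z");print(P[...,2]);print("x");print(P[...,0]);print(im[70:88,246:290:4,1])
f=np.load("pics/w1.npz");TW2=None
import h
h.TW[:3,3]=[541,-291.2,213.5]
P=pts("wrist",[(u,v) for v in range(130,146) for u in range(246,288,4)],f["d"]).reshape(16,11,3);print("far end z");print(P[...,2]);print(P[...,0]);print(f["im"][130:146,246:288:4,1])
E
```

```text
z
[[51. 55. 55. 56. 55. 54. 54. 47. 46.  1.  0.]
 [52. 56. 56. 55. 56. 54. 55. 50. 44.  2.  2.]
 [53. 53. 55. 56. 55. 54. 52. 48. 45.  1.  2.]
 [52. 56. 55. 55. 55. 54. 53. 50. 43.  2.  2.]
 [51. 54. 56. 55. 57. 54. 52. 47. 43. -0.  1.]
 [51. 54. 55. 56. 55. 53. 52. 48. 42.  0. -0.]
 [ 9.  5.  2. 55. 55. 53. 51. 50. 42.  1.  0.]
 [ 9.  5.  4.  4.  5. 52. 53. 47. 44.  1.  3.]
 [ 6.  3.  3.  5.  5.  7.  9. 48. 43.  1.  0.]
 [ 1.  3.  3.  3.  4.  7.  9. 15. 40.  1.  1.]
 [ 1.  1.  0.  1.  4.  6.  9. 14. 33.  1.  1.]
 [ 1.  0.  0. -1.  2.  1.  2. 15.  3.  1.  1.]
 [ 0.  2. -1.  1.  1.  1.  1.  2.  0.  2.  0.]
 [ 1.  2. -1.  2.  2. -0.  3.  1.  1. -0.  2.]
 [ 1.  1.  1. -0.  1.  1.  1.  0.  1.  1. -1.]
 [-0. -0.  1.  0.  2.  2.  1.  2.  1.  1.  0.]
 [ 3.  1.  1.  1.  1.  2.  2.  1.  2.  1. -1.]
 [ 2.  1.  2.  2.  1.  2.  1.  2.  2. -1.  1.]]
x
[[498. 498. 498. 498. 498. 498. 498. 499. 499. 504. 504.]
 [497. 497. 497. 497. 497. 497. 497. 497. 498. 503. 503.]
 [496. 496. 496. 496. 496. 496. 496. 497. 497. 502. 502.]
 [495. 495. 495. 495. 495. 495. 495. 495. 496. 500. 500.]
 [494. 494. 494. 
[... 3387 characters left out ...]
 155 152 156 154 157 157 152 153 156 151]
 [155 155 153 156 153 157 156 153 153 154 150]
 [155 154 154 158 152 156 157 154 156 153 148]
 [152 148 148 151 151 154 155 154 155 153 150]
 [141 129 131 138 141 147 152 152 158 157 152]
 [110 104 103 109 117 127 138 142 157 157 152]
 [ 94  88  87  88  93 102 108 115 148 155 154]
 [ 99  95  87  86  86  87  89  96 123 140 153]
 [106 114 105  90  86  84  83  84  96 113 145]
 [111 131 132 114 101  91  88  85  87  89 127]
 [111 136 148 149 134 121 109  95  89  89 106]
 [112 139 154 164 165 161 149 130 115 106 108]
 [114 138 155 167 176 182 178 165 149 138 117]
 [113 140 155 169 179 187 190 178 164 148 125]
 [114 139 157 168 177 186 192 181 166 150 123]]
```

The -x end is the mouth: depth jumps straight to the inside wall there, and the +x end is a flat closed face. The tool can't pitch, so I'll pinch lightly just inside the mouth and lift, letting the cup swing base-down.

```bash
python3 -m pendant '[{"xyz":[0.002,-0.05,0],"roll":3,"jaw":0},{"xyz":[0.004,-0.095,0.02],"roll":6.4,"jaw":0},{"xyz":[0.004,-0.112,0.06],"roll":6.4,"jaw":0},{"xyz":[0.004,-0.112,0.105],"roll":6.4,"jaw":0},{"xyz":[0.004,-0.112,0.145],"roll":6.4,"jaw":0},{"xyz":[0.004,-0.112,0.175],"roll":6.4,"jaw":0},{"xyz":[0.004,-0.112,0.195],"roll":6.4,"jaw":0},{"xyz":[0.004,-0.112,0.195],"roll":6.4,"jaw":0}]' 4 
python3 -m pendant '[{"xyz":[0,0,0],"roll":0,"jaw":0.3},{"xyz":[0,0,0],"roll":0,"jaw":0.45},{"xyz":[0,0,0],"roll":0,"jaw":0.6},{"xyz":[0,0,0],"roll":0,"jaw":0.6},{"xyz":[0,0,0],"roll":0,"jaw":0.7},{"xyz":[0,0,0],"roll":0,"jaw":0.8},{"xyz":[0,0,0],"roll":0,"jaw":0.9},{"xyz":[0,0,0],"roll":0,"jaw":1}]' 4
```

```text
time_s: 3.25
ee_pos: [485.9, -296.2, 17.3]
ee_rot: [179.8, 0.1, -96.0]
force: [0.1, 0.7, -0.5]
gripper_width: 91.0
time_s: 4.25
ee_pos: [487.0, -297.1, 19.4]
ee_rot: [-180.0, -0.0, -96.1]
force: [-0.0, 0.5, 5.7]
gripper_width: 56.6
```

```bash
python3 -m pendant '[{"xyz":[0,0,-0.012],"roll":0,"jaw":1},{"xyz":[0,0,-0.03],"roll":0,"jaw":1},{"xyz":[0,0,-0.05],"roll":0,"jaw":1},{"xyz":[0,0,-0.07],"roll":0,"jaw":1},{"xyz":[0,0,-0.09],"roll":0,"jaw":1},{"xyz":[0,0,-0.11],"roll":0,"jaw":1},{"xyz":[0,0,-0.13],"roll":0,"jaw":1},{"xyz":[0,0,-0.14],"roll":0,"jaw":1}]' 
python3 - <<'E'
from h import *
im,d,s=wrist();a,_=env.grab_frame("scene");np.savez("pics/w2.npz",im=im,d=d)
a=cv2.resize(a[90:230,150:290],(420,420),interpolation=cv2.INTER_CUBIC);im=cv2.resize(im,(380,285))
c=np.zeros((420,800,3),np.uint8);c[:,:420]=a;c[:285,420:]=im;cv2.imwrite("pics/v5.png",c)
E
```

```text
time_s: 5.25
ee_pos: [486.9, -297.1, 160.1]
ee_rot: [-179.9, -0.0, -96.1]
force: [-0.0, 0.0, -0.7]
gripper_width: 57.0
```

View pics/v5.png

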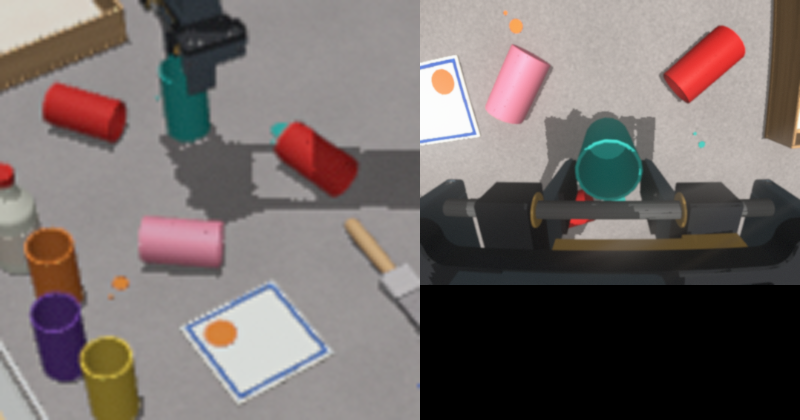

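The cup now hangs nearly upright, mouth up, in the jaws. I'll carry it over the plate.

```bash
python3 -m pendant '[{"xyz":[-0.02,-0.003,-0.01],"roll":0,"jaw":1},{"xyz":[-0.055,-0.008,-0.02],"roll":0,"jaw":1},{"xyz":[-0.1,-0.015,-0.02],"roll":0,"jaw":1},{"xyz":[-0.15,-0.023,-0.02],"roll":0,"jaw":1},{"xyz":[-0.2,-0.03,-0.02],"roll":0,"jaw":1},{"xyz":[-0.245,-0.037,-0.02],"roll":0,"jaw":1},{"xyz":[-0.272,-0.041,-0.02],"roll":0,"jaw":1},{"xyz":[-0.284,-0.043,-0.02],"roll":0,"jaw":1}]' 
python3 -m pendant '[{"xyz":[0,0,0.01],"roll":0,"jaw":1},{"xyz":[0,0,0.025],"roll":0,"jaw":1},{"xyz":[0,0,0.04],"roll":0,"jaw":1},{"xyz":[0,0,0.055],"roll":0,"jaw":1},{"xyz":[0,0,0.065],"roll":0,"jaw":1},{"xyz":[0,0,0.07],"roll":0,"jaw":1},{"xyz":[0,0,0.075],"roll":0,"jaw":1},{"xyz":[0,0,0.08],"roll":0,"jaw":1}]' 
cat > look.py <<'E'
import sys
from h import *
np.set_printoptions(precision=1,suppress=True)
im,d,s=wrist();np.savez("pics/last.npz",im=im,d=d)
h_=cv2.cvtColor(im,cv2.COLOR_BGR2HSV);H,S,V=[h_[...,i].astype(int) for i in range(3)]
m=(H>80)&(H<95)&(S>100)&(V>20)&(d>0);ys,xs=np.where(m);P=pts("wrist",np.c_[xs,ys],d)
P=P[(abs(P[:,0]-s["ee_pos"][0])<90)&(abs(P[:,1]-s["ee_pos"][1])<60)]
zt=np.percentile(P[:,2],98);R=P[P[:,2]>zt-12];print("n",len(P),"zmax",zt,"rim ctr",R.mean(0),"min/max",R.min(0),R.max(0))
A=np.c_[R[:,:2]-R[:,:2].mean(0),np.ones(len(R))];print("rim plane slopes",np.linalg.lstsq(A,R[:,2],rcond=None)[0])
m=(S<50)&(V>170)&(d>0);ys,xs=np.where(m);P=pts("wrist",np.c_[xs,ys],d);P=P[(abs(P[:,2]-6)<6)&(abs(P[:,0]-568)<90)&(abs(P[:,1]+19)<90)]
if len(P): print("plate pct",np.percentile(P,[1,50,99],axis=0))
print(s["ee_pos"],s["force"],s["gripper_width"],s["time_s"])
E
python3 look.py
```

```text
time_s: 6.35
ee_pos: [559.1, -16.7, 178.6]
ee_rot: [179.9, 0.0, -95.9]
force: [0.3, -0.8, -0.5]
gripper_width: 56.9
time_s: 7.35
ee_pos: [559.7, -19.1, 99.0]
ee_rot: [-179.9, -0.0, -96.1]
force: [-0.3, 0.4, -0.2]
gripper_width: 56.5
n 5935 zmax 113.89995046017297 rim ctr [568.2 -20.2 110.9] min/max [544.3 -48.7 101.9] [599.5   9.2 191.2]
rim plane slopes [  0.1   0.  110.9]
plate pct [[ 490.7 -108.1    0.1]
 [ 619.   -23.3    1.7]
 [ 657.3   68.5    8.1]]
[559.7 -19.1  99. ] [-0.3  0.4 -0.2] 56.47091470825158 7.35
```

```bash
python3 -m pendant '[{"xyz":[0,0,0.003],"roll":0,"jaw":1},{"xyz":[0,0,0.006],"roll":0,"jaw":1},{"xyz":[0,0,0.008],"roll":0,"jaw":1},{"xyz":[0,0,0.01],"roll":0,"jaw":1},{"xyz":[0,0,0.011],"roll":0,"jaw":1},{"xyz":[0,0,0.012],"roll":0,"jaw":1},{"xyz":[0,0,0.013],"roll":0,"jaw":1},{"xyz":[0,0,0.013],"roll":0,"jaw":1}]'; python3 look.py
python3 - <<'E'
import cv2,numpy as np
cv2.imwrite("pics/v6.png",np.load("pics/last.npz")["im"])
E
```

```text
time_s: 8.4
ee_pos: [560.1, -18.6, 86.9]
ee_rot: [-179.9, 0.1, -96.1]
force: [-0.1, 2.5, 4.9]
gripper_width: 56.5
n 6009 zmax 102.90199721628939 rim ctr [568.7 -19.3 100.5] min/max [544.4 -48.   90.9] [599.7   9.9 180. ]
rim plane slopes [  0.1  -0.  100.5]
plate pct [[ 502.8 -108.1    0.1]
 [ 619.9  -23.5    1.7]
 [ 657.3   68.5    8.2]]
[560.1 -18.6  86.9] [-0.1  2.5  4.9] 56.52667571649297 8.4
```

View pics/v6.png

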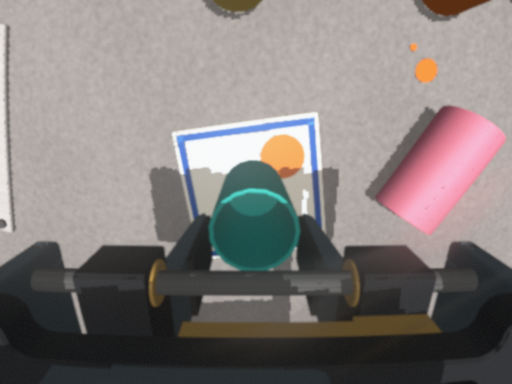

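The cup stands over the middle of the plate (cup at (254,215), plate corners (174,132) and (317,114)), with its rim at z≈101, which fits resting on the plate. I'll release and rise.

```bash
python3 -m pendant '[{"xyz":[0,0,0.001],"roll":0,"jaw":0.38},{"xyz":[0,0,0],"roll":0,"jaw":0.3},{"xyz":[0,0,0],"roll":0,"jaw":0.2},{"xyz":[0,0,0],"roll":0,"jaw":0.1},{"xyz":[0,0,0],"roll":0,"jaw":0},{"xyz":[0,0,0],"roll":0,"jaw":0},{"xyz":[0,0,0],"roll":0,"jaw":0},{"xyz":[0,0,0],"roll":0,"jaw":0}]'
python3 -m pendant '[{"xyz":[0,0,-0.01],"roll":0,"jaw":0},{"xyz":[0,0,-0.03],"roll":0,"jaw":0},{"xyz":[0,0,-0.055],"roll":0,"jaw":0},{"xyz":[0,0,-0.08],"roll":0,"jaw":0},{"xyz":[0,0,-0.11],"roll":0,"jaw":0},{"xyz":[0,0,-0.135],"roll":0,"jaw":0},{"xyz":[0,0,-0.155],"roll":0,"jaw":0},{"xyz":[0,0,-0.16],"roll":0,"jaw":0}]'; python3 look.py
python3 - <<'E'
import cv2,numpy as np
cv2.imwrite("pics/v7.png",np.load("pics/last.npz")["im"])
E
```

```text
time_s: 9.45
ee_pos: [559.4, -19.1, 85.9]
ee_rot: [-180.0, -0.0, -96.1]
force: [0.7, 0.2, 0.2]
gripper_width: 91.5
time_s: 10.45
ee_pos: [560.1, -19.1, 248.0]
ee_rot: [-179.8, 0.0, -96.1]
force: [-0.4, 0.3, -0.3]
gripper_width: 91.2
n 1283 zmax 102.34881367850183 rim ctr [573.5 -19.3  99.1] min/max [545.1 -43.5  90.4] [599.2   7.5 103.5]
rim plane slopes [ 0.  -0.  99.1]
plate pct [[577.1 -85.2   0.3]
 [611.6  -7.1   6.6]
 [638.1  48.1   8.5]]
[560.1 -19.1 248. ] [-0.4  0.3 -0.3] 91.15660880790001 10.45
```

View pics/v7.png

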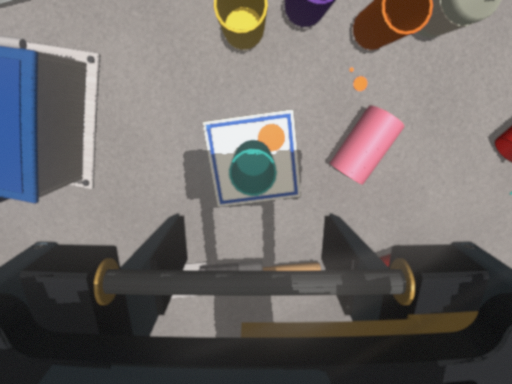

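The teal cup stands released, mouth up, in the middle of the plate (253,165). Next I'll move over the bin fin.

```bash
python3 -m pendant '[{"xyz":[-0.03,-0.001,0],"roll":2,"jaw":0},{"xyz":[-0.085,-0.004,0],"roll":5,"jaw":0},{"xyz":[-0.14,-0.007,0],"roll":10,"jaw":0},{"xyz":[-0.2,-0.01,0],"roll":10,"jaw":0},{"xyz":[-0.26,-0.012,0],"roll":10,"jaw":0},{"xyz":[-0.31,-0.014,0],"roll":10,"jaw":0},{"xyz":[-0.335,-0.014,0],"roll":10,"jaw":0},{"xyz":[-0.34,-0.014,0],"roll":10,"jaw":0}]'
python3 - <<'E'
from h import *
np.set_printoptions(precision=1,suppress=True)
im,d,s=wrist();cv2.imwrite("pics/v8.png",im);print(s["ee_pos"],s["ee_rot"])
h_=cv2.cvtColor(im,cv2.COLOR_BGR2HSV);H,S,V=[h_[...,i].astype(int) for i in range(3)]
for n_,m,lo,hi in(("fin",(H>20)&(H<35)&(S>130)&(V>80),141,152),("lid",(H>100)&(H<125)&(S>120)&(V>40),107,121)):
    n,l,st,c=cv2.connectedComponentsWithStats(m.astype(np.uint8));k=1+st[1:,4].argmax()
    ys,xs=np.where((l==k)&(d>0));P=pts("wrist",np.c_[xs,ys],d);print(n_,st[k],"zpct",np.percentile(P[:,2],[2,50,98]))
    P=P[(P[:,2]>lo)&(P[:,2]<hi)];r=cv2.minAreaRect(P[:,:2].astype(np.float32));print(r,cv2.boxPoints(r),P[:,:2].mean(0),"ymean z",P[:,2].mean())
E
```

```text
time_s: 11.5
ee_pos: [608.6, 318.9, 244.2]
ee_rot: [179.9, -0.1, -105.9]
force: [-0.4, -1.0, -0.5]
gripper_width: 91.3
[608.6 318.9 244.2] [ 179.9   -0.1 -105.9]
fin [ 451    0   61   22 1000] zpct [ 6.3 42.  88.7]
((0.0, 0.0), (0.0, 0.0), 0.0) [[0. 0.]
 [0. 0.]
 [0. 0.]
 [0. 0.]] [nan nan] ymean z nan
lid [  156    34   186   168 27796] zpct [113.3 116.  117.7]
((674.5757446289062, 307.17266845703125), (183.09759521484375, 170.56724548339844), 72.75234985351562) [[566.  245. ]
 [728.9 194.5]
 [783.2 369.3]
 [620.3 419.9]] [682.3 304.2] ymean z 115.82384844222943<stdin>:8: RuntimeWarning: Mean of empty slice.
  ret = um.true_divide(
  ret = ret.dtype.type(ret / rcount)
```

View pics/v8.png

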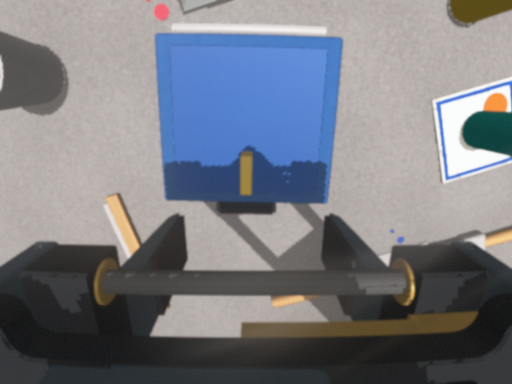

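```bash
python3 - <<'E'
from h import *
np.set_printoptions(precision=1,suppress=True)
im,d,s=wrist();h_=cv2.cvtColor(im,cv2.COLOR_BGR2HSV);H,S,V=[h_[...,i].astype(int) for i in range(3)]
uv=comp((H>12)&(H<35)&(S>130)&(V>60),(246,173));P=pts("wrist",uv,d);print(len(uv),uv.min(0),uv.max(0))
T=P[(P[:,2]>142)&(P[:,2]<153)];r=cv2.minAreaRect(T[:,:2].astype(np.float32));print(len(T),r,T.mean(0))
R=Rn.from_euler("xyz",s["ee_rot"],degrees=True).as_matrix();f=np.array([*r[0],133.5-18.8])
print("fin mid -> tool shift for TCP (grasp at fin point)",R.T@(f-s["ee_pos"]))
print(s["ee_pos"])
E
```

```text
325 [241 157] [249 193]
325 ((629.1544799804688, 321.5544128417969), (8.01862621307373, 36.726436614990234), 73.31217956542969) [629.2 321.5 146.2]
fin mid -> tool shift for TCP (grasp at fin point) [ -9.  -18.9 129.8]
[608.8 318.3 244.5]
```

```bash
python3 -m pendant '[{"xyz":[-0.005,-0.01,0.02],"roll":0.8,"jaw":0},{"xyz":[-0.009,-0.019,0.05],"roll":0.8,"jaw":0},{"xyz":[-0.009,-0.019,0.08],"roll":0.8,"jaw":0},{"xyz":[-0.009,-0.019,0.1],"roll":0.8,"jaw":0},{"xyz":[-0.009,-0.019,0.112],"roll":0.8,"jaw":0},{"xyz":[-0.009,-0.019,0.118],"roll":0.8,"jaw":0},{"xyz":[-0.009,-0.019,0.122],"roll":0.8,"jaw":0},{"xyz":[-0.009,-0.019,0.122],"roll":0.8,"jaw":0}]'
python3 -m pendant '[{"xyz":[0,0,0],"roll":0,"jaw":0.4},{"xyz":[0,0,0],"roll":0,"jaw":0.6},{"xyz":[0,0,0],"roll":0,"jaw":0.75},{"xyz":[0,0,0],"roll":0,"jaw":0.85},{"xyz":[0,0,0],"roll":0,"jaw":0.9},{"xyz":[0,0,0],"roll":0,"jaw":1},{"xyz":[0,0,0],"roll":0,"jaw":1},{"xyz":[0,0,0],"roll":0,"jaw":1}]' 40
```

```text
time_s: 12.6
ee_pos: [630.2, 321.0, 124.3]
ee_rot: [-180.0, 0.0, -106.9]
force: [-0.2, -0.1, 0.2]
gripper_width: 91.2
time_s: 13.6
ee_pos: [630.0, 320.9, 123.9]
ee_rot: [-180.0, -0.0, -106.9]
force: [-0.7, 0.5, 1.2]
gripper_width: 14.3
```

```bash
python3 -m pendant '[{"xyz":[0,0,0],"roll":0,"jaw":1},{"xyz":[0,0,0],"roll":0,"jaw":1},{"xyz":[0,0,0],"roll":0,"jaw":1},{"xyz":[0,0,-0.001],"roll":0,"jaw":1},{"xyz":[0,0,-0.002],"roll":0,"jaw":1},{"xyz":[0,-0.001,-0.003],"roll":0,"jaw":1},{"xyz":[0,-0.001,-0.003],"roll":0,"jaw":1},{"xyz":[0,-0.001,-0.003],"roll":0,"jaw":1}]' 40
```

```text
time_s: 14.6
ee_pos: [630.1, 320.9, 124.5]
ee_rot: [179.8, -0.1, -106.9]
force: [3.2, 4.7, -17.5]
gripper_width: 11.5
```

Grip holds with 17 N of pull at the seal; I'll continue along the arc.

```bash
python3 -m pendant '[{"xyz":[0,-0.001,-0.002],"roll":0,"jaw":1},{"xyz":[0,-0.002,-0.005],"roll":0,"jaw":1},{"xyz":[0,-0.003,-0.009],"roll":0,"jaw":1},{"xyz":[0,-0.004,-0.013],"roll":0,"jaw":1},{"xyz":[0,-0.006,-0.017],"roll":0,"jaw":1},{"xyz":[0,-0.008,-0.021],"roll":0,"jaw":1},{"xyz":[0,-0.010,-0.025],"roll":0,"jaw":1},{"xyz":[0,-0.012,-0.029],"roll":0,"jaw":1}]' 40
python3 -m pendant '[{"xyz":[0,0,-0.001],"roll":0,"jaw":1},{"xyz":[0,0,-0.001],"roll":0,"jaw":1},{"xyz":[0,0,-0.001],"roll":0,"jaw":1},{"xyz":[0,0,-0.001],"roll":0,"jaw":1},{"xyz":[0,0,-0.001],"roll":0,"jaw":1},{"xyz":[0,0,-0.001],"roll":0,"jaw":1},{"xyz":[0,0,-0.001],"roll":0,"jaw":1},{"xyz":[0,0,-0.001],"roll":0,"jaw":1}]' 40
python3 - <<'E'
from h import *
np.set_printoptions(precision=3,suppress=True)
im,d,s=wrist();h_=cv2.cvtColor(im,cv2.COLOR_BGR2HSV);H,S,V=[h_[...,i].astype(int) for i in range(3)]
m=(H>100)&(H<125)&(S>120)&(V>40);n,l,st,c=cv2.connectedComponentsWithStats(m.astype(np.uint8));k=1+st[1:,4].argmax()
ys,xs=np.where((l==k)&(d>0));P=pts("wrist",np.c_[xs,ys],d);P=P[(P[:,2]>90)&(P[:,2]<200)]
u=P[:,:2]@np.array([.957,-.29]);v=P[:,:2]@np.array([.29,.957])
A=np.c_[u,v,np.ones(len(u))];w=np.ones(len(u),bool)
for _ in range(4):
    x=np.linalg.lstsq(A[w],P[w,2],rcond=None)[0];w=abs(P[:,2]-A@x)<5
print("lid tilt along bin x, y",np.arctan(x[:2]),w.mean(),"z range",np.percentile(P[w,2],[1,99]))
a,_=env.grab_frame("scene");b,_=env.grab_frame("top")
cv2.imwrite("pics/v9.png",np.hstack([cv2.resize(a[130:330,140:340],(400,400)),cv2.resize(b[110:260,140:340],(400,300))if 0 else cv2.resize(b[90:290,140:340],(400,400))]))
print(env.state()["force"],env.state()["gripper_width"])
E
```

```text
time_s: 15.6
ee_pos: [641.8, 317.3, 156.2]
ee_rot: [179.9, -0.0, -106.8]
force: [-1.4, 3.3, -4.7]
gripper_width: 11.7
time_s: 16.6
ee_pos: [642.3, 317.1, 157.0]
ee_rot: [-180.0, -0.0, -106.9]
force: [-3.6, 2.1, -2.7]
gripper_width: 11.6
lid tilt along bin x, y [-0.257  0.001] 0.9996649846102306 z range [114.889 151.427]
[-2.674  2.379 -1.456] 11.925956930447773
```

View pics/v9.png

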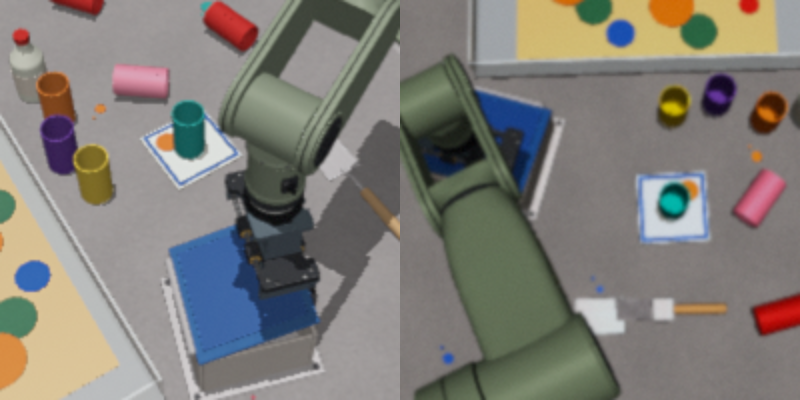

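The lid is held about 0.257 rad open by the fin. The teal cup stands upright on the plate (188,128 in the left view) and everything else is undisturbed. I'll hand in.

```bash
python3 -c "
from workcell import env
env.job_done(); s=env.state(); print(s['time_s'],s['ee_pos'],s['force'],s['gripper_width'])"
```

```text
the job is handed in; nothing more can be done
the job is handed in; nothing more can be done
```

The job is handed in. The teal cup stands upright and released on the white plate, and the arm is holding the bin lid slightly open by its yellow fin. No verdict was reported.

- **Cup:** I pinched it lightly near the mouth, let it swing base-down as I lifted, set it on the plate and let go. Afterwards the rim was level within about 0.05 rad at about 101 mm height, matching the cup standing on the plate. Its centre was at about (572, -19), close to my estimate of the plate's middle at (568, -19).
- **Lid:** I gripped the fin at 40 N and pulled it free of the seal; the pull read 17.5 N just before it gave way. The last depth fit put it at 0.257 rad open, inside the 0.15–0.38 band. The fingers were 11.6–11.9 mm apart on the 12 mm fin, with 1.5–2.7 N on the tool.
- **Other things:** The final pictures show the other cups, the bottle and the scraper standing or lying as before. The comb and brush were outside those crops, and the arm did not go near them.
- **Disagreement:** The pictures first suggested the cup's far end was the mouth. Depth readings from both ends showed it was the near end, and I gripped there.
- **Not checked:** My script got no reading after the hand-in, so I have nothing for the final second.

The arm's clock read 16.6 s at the last move.

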